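# Turn a notched brass plate on its peg up to the fence

## Robot

A 7-joint arm with a two-finger parallel gripper is mounted at the origin on a cart in front of the work surface, level with it; the furniture and walls round the work are solid. World frame = base frame: x ahead of the robot, y to its left, z up, the work surface at z = 0. Lengths are in m, angles in rad, forces in N, time in s.
With the tool pointing down it reaches from about 0.4 to 0.85 m from the base axis. Payload 10.4 kg.
Tool frame: the origin (TCP) lies between the finger pads; the fingertips stand 8 mm ahead of it and the grasp point (between the pads) lies 11 mm behind it; z points along the fingers, x is the direction in which the jaws open and shut, and the axes are right-handed (so a half turn about z gives the same grasp; the last joint's range is limited). The gripper opens to 87 mm and grips with 3 to 60 N. Pads are 19 mm wide; open, the fingers measure 117 mm over their backs; the gripper's body (75 mm by 190 mm) begins 51 mm behind the grasp point.
Start: joints at [-1.263, 0.332, -0.065, 1.46, 0.022, 1.35, -0.088], TCP at [0.203, 0.591, 0.231] pointing down, gripper open.
Joint ranges: [-2.6, 2.6], [-0.5, 2.12], [-1.47, 1.34], [0.16, 2.42], [-1.27, 4.41], [0.06, 2.06], [-2.6, 2.6]. Speed limits (rad/s): [2.22, 2.22, 2.79, 2.79, 3.14, 3.14, 3.14].

## Interface

Orientations are given as a unit quaternion [x, y, z, w].
In Python, from bench import r, viewer gives the robot as it stands.
- The arm moves only by the tool apply_moves, never from a script. Its argument "increments" is a list of rows, each an object with "grip": the closure in counts, from 0 (fully open) to 255 (shut); "xyz": the shift along the tool's x, y, z in mm, a list of three; "rotation": the turn, a rotation vector about the tool's x, y, z in degrees, a list of three. A call has 1 to 5 rows; each row is the pose to reach, as a shift and turn from the pose measured when the call began, along the tool's axes at that moment; what a row does not reach only later rows make up. A row lasts 1/8 s, in which the tool goes at most 62.5 mm and 10.7 degrees, less where a joint would pass 70% of its speed; a pose out of reach is approached as far as the arm can. A call with a gripper value outside its range is refused whole. The fingers move at their own pace and stop on an object; "squeeze" is the grip in N (left out, the last holds). Time passes only in rows, so rows that repeat a pose let the fingers close. It gives the time, the measured TCP pose, the force and the opening at its end, in the units of the state.
- r.read_state(): the state, without advancing time (a new reading comes with each control period).
- viewer.camera(name): name is "side" or "top"; returns a dict with "img" (400x640x3 uint8, blue, green, red), "range_z" (400x640 float32, m along the optical axis (not along the pixel's ray), 0 where there is no reading), "vertical_fov" (degrees; the focal length in pixels is half the picture's height over the tangent of half this angle, whatever the lens; pixels are square), "cx", "cy" (the principal point, pixels), "rvec" (rotation vector, rad) and "tvec" (3), from world to camera coordinates, as OpenCV has them. Camera axes: x right, y down, z forward; pixel columns grow to the right and rows downward; lengths in m; the calibration is good to about 2 mm. A picture is of the moment at which its call begins.
- r.close_job(): hands the job in, once; it reports no verdict.
The state is a dict: "time": time; "joint_positions": joint angles; "joint_vel": joint speeds; "joint_torque": joint torques, N m; "ee_pos": TCP position; "eef_rot": TCP orientation; "ft_force": force on the tool from outside, world axes, zero at the start; "torque": the same for the moment, N m; "width": finger opening in m.
Only numpy, scipy, OpenCV 4.12 (cv2) and the standard library are available. Lean on these libraries where they do the work, as an engineer would, in place of code of your own. Each camera call takes 0.05 s, during which the arm holds its last target.

## Task

The notched brass plate lies askew on the wooden drilling board, its notched corner sitting on the steel peg. Push the corner diagonally opposite the notch so that the plate turns in place about the peg until its edge lies flush along the steel fence, ready for drilling. Let it slide flat on the board without lifting it, keep the notch on the peg throughout, and leave the plain square brass offcut alone.

Things in the scene. Friction and masses are not known exactly. Their poses are not given: they have to be found in the camera images.
- jig: Fixed wooden drilling board on four feet, its top 100 mm above the bench, spanning x -22 to 95, y -60 to 75 mm in its axes. Origin: on the axis of its upright steel peg (10 mm diameter, 24 mm above the board), at bench height; z up. A fixed steel fence 10 mm wide, 14 mm high runs along its y axis from y = 16 to 71 mm; the face that looks to +x lies at x = -9 mm.
- plate: Loose brass plate, 64 x 76 x 10 mm, 0.2 to 0.45 kg, flat on the board (underside 100 mm up); spans x -8 to 56, y -8 to 68 mm in its axes. A 14 mm square notch at its -x -y corner fits the peg with 1 mm slack. Origin: underside, in the notch, on the peg's axis; z up. Its axes are parallel to the jig's when flush on the fence; it starts 30 to 52 degrees clockwise of that, seen from above.
- plate_corner (a point): The plate's corner diagonally opposite the notch, to be pushed: at x = 56, y = 68 mm of the plate, at its top face (110 mm above the bench). Pushing the plate's x = 56 mm edge near this corner towards its -x side turns it counter-clockwise seen from above and keeps the notch pressed on the peg.
- offcut: Plain square brass offcut, 60 x 60 x 10 mm, without a notch, lying loose on the bench elsewhere; to be left alone. Origin at the centre of its underside.

How it is judged:
At the end, for the whole second after the job is handed in: The notched plate lies flat and still on the board, its long edge along the fence within 10 degrees, its notch still on the peg within 12 mm (angle between the x axis of plate and the x axis of jig, either way round below 0.175 rad and horizontal distance between plate and jig below 0.012 m and height (world z) of plate below 0.105 m and angle between plate's own z axis and vertical below 0.1 rad and linear speed of plate below 0.01 m/s); the robot touches nothing.
It fails at once if the plate is lifted more than 10 mm off the board (height (world z) of plate above 0.11 m).
It fails at once if the plate's notch leaves the peg by more than 25 mm (horizontal distance between plate and jig above 0.025 m).
It fails at once if the plain offcut is moved by more than 30 mm (distance of offcut from where it was at the start of the episode above 0.03 m).
It also fails if it takes over 32 s, if anything falls off the work surface, if the arm or the gripper's body presses on something with over 40 N, if the wrist force passes 120 N, or if a joint passes its speed limit or range.

## Working session

There is one attempt and no reset: what is moved stays moved. The work goes in short steps, Python scripts to look and compute and a tool call to move; the robot and the scene stay as the last step left them, time stands still between calls to the robot, and variables do not carry over. Pictures are saved under pics/ and viewed, and the job is handed in when it is done.

Besides the shell and the picture viewer there is one more tool, called after ">>>" as name([rows], argument=value, ...), one row to a line, values as JSON. apply_moves: Moves the arm, as the interface text tells. Its arguments: {"type":"object","properties":{"increments":{"type":"array","items":{"type":"object","properties":{"grip":{"type":"number"},"xyz":{"type":"array","items":{"type":"number"}},"rotation":{"type":"array","items":{"type":"number"}}}}},"squeeze":{"type":"number"}},"required":["increments"]}

```bash
ls; mkdir -p pics
cat > h.py <<'E'
import numpy as np,cv2,pickle
from bench import r,viewer
def cam(n,save=None):
    c=viewer.camera(n)
    c['f']=200/np.tan(np.radians(c['vertical_fov'])/2)
    c['R']=cv2.Rodrigues(np.array(c['rvec'],float))[0]; c['t']=np.array(c['tvec'],float).ravel()
    if save: cv2.imwrite('pics/'+save,c['img'])
    return c
def ray(c,u,v,z):
    d=c['R'].T@np.array([(u-c['cx'])/c['f'],(v-c['cy'])/c['f'],1]); o=-c['R'].T@c['t']
    return o+d*(z-o[2])/d[2]
def proj(c,p):
    q=c['R']@np.array(p)+c['t']; return c['f']*q[0]/q[2]+c['cx'],c['f']*q[1]/q[2]+c['cy']
def cloud(c):
    v,u=np.mgrid[0:400,0:640]; Z=c['range_z']
    P=np.stack([(u-c['cx'])/c['f']*Z,(v-c['cy'])/c['f']*Z,Z],-1)
    return (P-c['t'])@c['R']
E
python3 - <<'E'
from h import *
for n in('top','side'):
    c=cam(n,n+'0.png'); pickle.dump(c,open(n+'0.pkl','wb')); print(n,c['f'],c['cx'],c['cy'],-c['R'].T@c['t'])
print(r.read_state())
E
```

```text
pics
top 500.856741085947 329.8153254884527 202.01505498515024 [0.41182226 0.09747465 1.21830922]
side 513.1243301661112 324.80425427944556 198.02101070320748 [0.06854451 0.13708788 1.05681672]
{'time': 0.1, 'joint_positions': array([-1.26260479,  0.33282887, -0.06471709,  1.46085878,  0.02158767,
        1.34991356, -0.08849224]), 'joint_vel': array([-2.20813785e-04, -2.25464067e-03,  1.00325122e-03, -2.27337781e-03,
        6.66023865e-04,  6.71460678e-04, -9.13633136e-05]), 'joint_torque': array([ 1.31950037e-03, -6.24541783e+01,  2.44976452e-02, -3.90719140e+01,
       -6.13578921e-02,  3.65520478e-02,  6.63198512e-05]), 'ee_pos': array([0.20287298, 0.59079412, 0.22982024]), 'eef_rot': array([ 8.13865135e-01,  5.81053449e-01, -5.22073960e-04,  3.98551562e-04]), 'ft_force': array([0.14408365, 1.39574648, 0.37535257]), 'torque': array([ 0.01260444, -0.00393818,  0.04726262]), 'width': 0.08715715677282089}
```

View pics/top0.png

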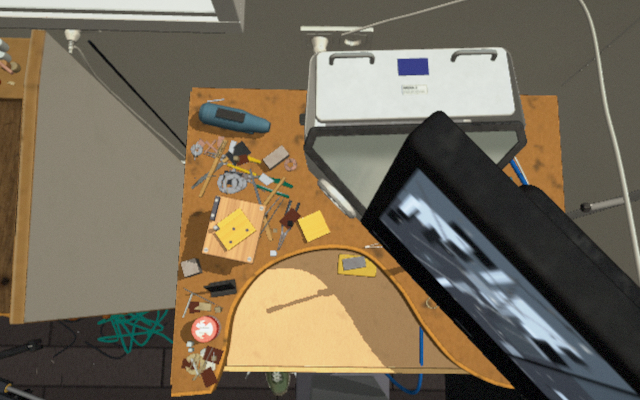

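View pics/side0.png

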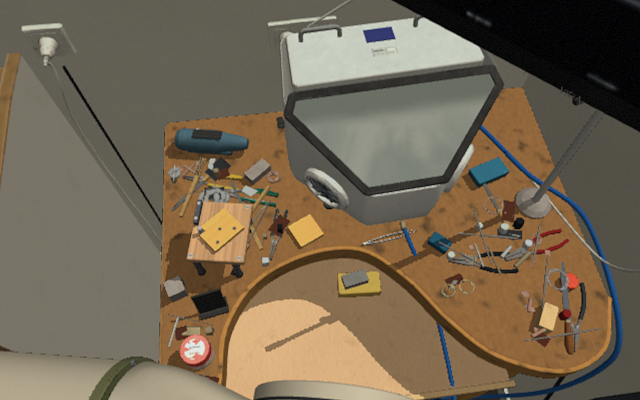

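The top view shows the jig near (235,230) with the brass plate on it, and the offcut near (313,226). The side view shows the jig near (220,232). Next I'll zoom in and get metric values.

Run:
```python
from h import *
ims=[]
for n,(x,y) in(('top',(185,185)),('side',(170,185))):
    c=pickle.load(open(n+'0.pkl','rb'))
    print(n,'tcp px',proj(c,[0.203,.591,.23]),'axes',[proj(c,p) for p in([.5,.2,.1],[.6,.2,.1],[.5,.3,.1])])
    cr=c['img'][y:y+90,x:x+100]; cv2.imwrite(f'pics/{n}z.png',cv2.resize(cr,None,fx=6,fy=6,interpolation=cv2.INTER_CUBIC))
    P=cloud(c); hsv=cv2.cvtColor(c['img'],cv2.COLOR_BGR2HSV)
    m=cv2.inRange(hsv,(20,130,120),(32,255,255)); k,l,s,ce=cv2.connectedComponentsWithStats(m)
    for i in range(1,k):
        if s[i,4]>150: print(s[i],ce[i],np.median(P[l==i],0))
```

```text
top tcp px (np.float64(48.64779719884183), np.float64(405.5137801697342)) axes [(np.float64(272.76932063042057), np.float64(253.16475741456802)), (np.float64(274.2817929501528), np.float64(208.82211882616235)), (np.float64(227.62129007487812), np.float64(252.47057656921098))]
[215 208  41  42 930] [233.98817204 228.5827957 ] [0.55198085 0.28708344 0.10940193]
[298 210  32  33 618] [313.27831715 225.81067961] [0.57465237 0.11261053 0.00947757]
[338 254  39  23 450] [356.86666667 267.23111111] [ 0.47968176 -0.008629   -0.14282202]
side tcp px (np.float64(6.112217440851396), np.float64(427.84677854892504)) axes [(np.float64(264.9768303966875), np.float64(248.113972794)), (np.float64(261.4951678071889), np.float64(205.0808083375723)), (np.float64(215.34106433918487), np.float64(254.01501145748057))]
[338 271  43  23 540] [361.41111111 284.56481481] [ 0.47802069 -0.02022547 -0.14336987]
```

```bash
echo
```

```text
(no output)
```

View pics/topz.png

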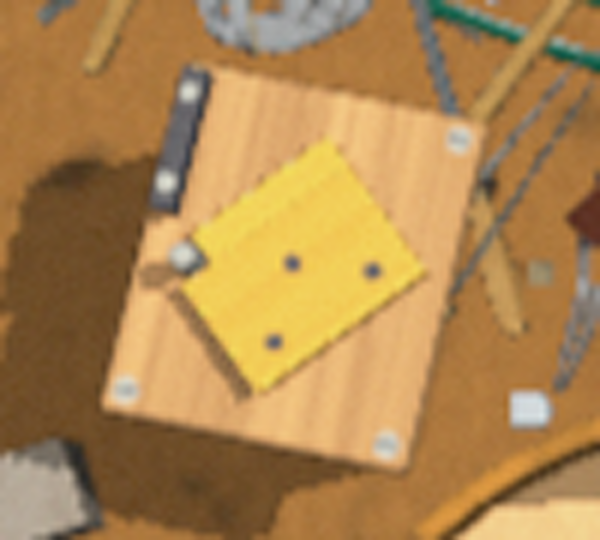

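View pics/sidez.png

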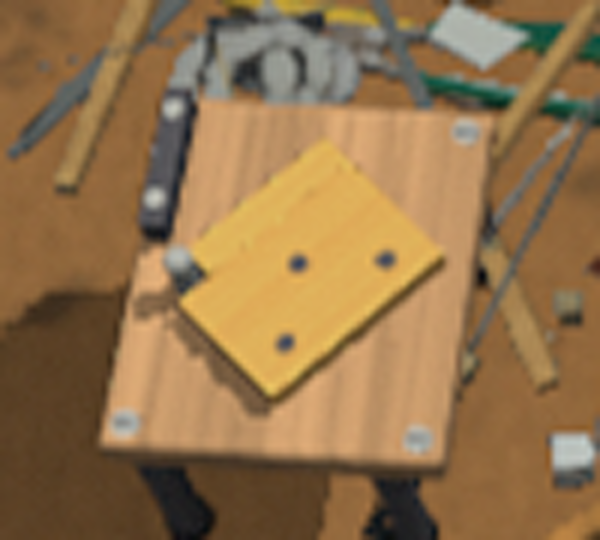

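Reading the zoomed top view (6x, crop origin 185,185):
- Peg top: (185,255).
- Plate corners: (330,140), (427,270) which is the corner to push, and (260,395).
- Fence: upper left, from (190,75) to (165,205).

I'll turn these into poses and check them against the given sizes.

Run:
```python
from h import *
c=pickle.load(open('top0.pkl','rb')); s=pickle.load(open('side0.pkl','rb'))
def Z(c,x0,X,Y,z): return ray(c,x0+(X+.5)/6-.5,185+(Y+.5)/6-.5,z)[:2]
for nm,c,x0,pl,bd,pg in(('top',c,185,[(330,138),(428,270),(260,393)],[(198,63),(486,125),(407,470),(103,408)],(184,254)),
                  ('side',s,170,[(325,138),(445,258),(272,395)],[(195,100),(492,115),(440,465),(100,450)],(178,256))):
    A,B,C=[Z(c,x0,*p,.11) for p in pl]
    print(nm,'plate',A,B,C,'AB(64)',np.linalg.norm(A-B),'BC(76)',np.linalg.norm(B-C))
    yp=B-C; xp=B-A; a=np.degrees(np.arctan2(yp[1],yp[0])); b=np.degrees(np.arctan2(xp[1],xp[0])); print('y ang',a,'x ang',b)
    th=np.radians(np.mean([a-90,b])); R=np.array([[np.cos(th),-np.sin(th)],[np.sin(th),np.cos(th)]])
    o=np.mean([A-R@[-.008,.068],B-R@[.056,.068],C-R@[.056,-.008]],0); print('plate origin',o,'yaw',np.degrees(th))
    D=[Z(c,x0,*p,.1) for p in bd]; print('board',D,[np.linalg.norm(D[i]-D[(i+1)%4]) for i in range(4)])
    ang=[np.degrees(np.arctan2(*(v[::-1]))) for v in(D[0]-D[3],D[1]-D[2],D[1]-D[0],D[2]-D[3])];print('jig y,y,x,x',ang)
    t=np.radians(np.mean([ang[0]-90,ang[1]-90,ang[2],ang[3]]));R=np.array([[np.cos(t),-np.sin(t)],[np.sin(t),np.cos(t)]])
    print('jig o from board',np.mean(D,0)-R@[.0365,.0075],'yaw',np.degrees(t),'peg',Z(c,x0,*pg,.124))
    P=cloud(c); m=(abs(P[...,0]-.55)<.25)&(abs(P[...,1]-.27)<.3)&(P[...,2]>.06)&(c['range_z']>0)
    # tall things map
    H=np.zeros((10,12))
    for p in P[m]: i=int((p[0]-.3)/.05);j=int((p[1]+.03)/.05);H[i,j]=max(H[i,j],p[2])
    print(np.round(H,2))
```

```text
top plate [0.59977734 0.27659407] [0.55087394 0.2381936 ] [0.50446394 0.29780549] AB(64) 0.06217827798691212 BC(76) 0.0755477630603478
y ang -52.097957995763444 x ang -141.85989663192007
plate origin [0.55273434 0.32582949] yaw -141.97892731384175
board [array([0.62931291, 0.32915591]), array([0.60746496, 0.21988349]), array([0.47777561, 0.2442038 ]), array([0.49887106, 0.35707426])] [np.float64(0.11143515857725683), np.float64(0.13195000540424148), np.float64(0.1148249023607739), np.float64(0.13339606286104302)]
jig y,y,x,x [np.float64(-12.080698796442157), np.float64(-10.621174668739783), np.float64(-101.30663956191773), np.float64(-100.58642368941541)]
jig o from board [0.55305519 0.32484073] yaw -101.14873417912878 peg [0.55353278 0.32544011]
[[0.   0.   0.   0.   0.   0.   0.   0.   0.   0.   0.   0.  ]
 [1.   0.   0.   0.   0.   0.   0.   0.   0.   0.   0.   0.  ]
 [1.   1.   0.   0.   0.   0.   0.08 0.09 0.   0.   0.   0.  ]
 [1.   1.   0.   0.   0.   0.1  0.1  0.1  0.   0.   0.   0.  ]
 [0.   0.   0.   0.   0.   0.12 0.12 0.13 0.   0.   0.   0.  ]
 [0.21 0.22 0.   0.   0.   0
[... 975 characters left out ...]
52089 0.3245748 ] yaw -101.53072728530194 peg [0.55199675 0.32651878]
[[0.   0.   0.   0.   0.   0.   0.   0.   0.   0.   0.   0.  ]
 [0.78 0.   0.   0.   0.   0.   0.   0.   0.   0.   0.   0.  ]
 [0.77 0.74 0.   0.   0.   0.   0.08 0.08 0.   0.   0.   0.  ]
 [0.   0.   0.   0.   0.   0.11 0.1  0.1  0.   0.   0.   0.  ]
 [0.   0.   0.   0.   0.   0.11 0.11 0.13 0.   0.   0.   0.  ]
 [0.21 0.22 0.   0.   0.   0.11 0.12 0.13 0.   0.   0.   0.  ]
 [0.25 0.25 0.26 0.   0.06 0.1  0.1  0.12 0.   0.   0.   0.  ]
 [0.29 0.29 0.3  0.3  0.   0.   0.   0.   0.   0.   0.   0.  ]
 [0.31 0.31 0.31 0.3  0.   0.   0.06 0.   0.   0.   0.   0.  ]
 [0.31 0.31 0.31 0.3  0.   0.   0.   0.   0.   0.   0.   0.  ]]
```

Both views agree: peg at about (0.553, 0.326), plate yaw -142.5° and jig yaw about -101.3°, so the plate needs roughly 41° CCW. Plate sides measure 62–65 and 74–76 mm, against 64 and 76 given. The hood is close, so I'll check its near edge and the odd high depth readings.

Run:
```python
from h import *
for n in('top','side'):
    c=pickle.load(open(n+'0.pkl','rb')); P=cloud(c); ok=(c['range_z']>0)&(P[...,2]>.06)&(P[...,2]<.45)&(P[...,1]<.22)&(P[...,1]>-.1)
    for x in np.arange(.48,.82,.03):
        m=ok&(abs(P[...,0]-x)<.015)
        if m.any():
            q=P[m]; q=q[np.argsort(-q[:,1])][:4]; print(n,round(x,2),np.round(q[[0,-1]],3).tolist())
    w=(P[...,2]>.5)&(P[...,2]<.9)&(abs(P[...,0]-.65)<.16)&(P[...,1]>.1)&(c['range_z']>0)
    v,u=np.nonzero(w); print(len(u),list(zip(u,v))[:40])
    for p in([.6,.25,.17],[.6,.15,.17]): print(proj(c,p))
```

```text
top 0.57 [[0.584, 0.032, 0.114], [0.583, 0.028, 0.09]]
top 0.6 [[0.614, 0.066, 0.135], [0.612, 0.064, 0.136]]
top 0.63 [[0.621, 0.191, 0.06], [0.63, 0.184, 0.064]]
top 0.66 [[0.674, 0.12, 0.274], [0.673, 0.116, 0.27]]
top 0.69 [[0.698, 0.132, 0.276], [0.686, 0.132, 0.28]]
top 0.72 [[0.713, 0.134, 0.15], [0.711, 0.133, 0.124]]
top 0.75 [[0.742, 0.131, 0.291], [0.735, 0.131, 0.291]]
top 0.78 [[0.769, 0.13, 0.288], [0.787, 0.128, 0.289]]
top 0.81 [[0.822, 0.149, 0.105], [0.805, 0.149, 0.104]]
7622 [(np.int64(0), np.int64(0)), (np.int64(1), np.int64(0)), (np.int64(2), np.int64(0)), (np.int64(3), np.int64(0)), (np.int64(4), np.int64(0)), (np.int64(5), np.int64(0)), (np.int64(6), np.int64(0)), (np.int64(7), np.int64(0)), (np.int64(8), np.int64(0)), (np.int64(9), np.int64(0)), (np.int64(10), np.int64(0)), (np.int64(11), np.int64(0)), (np.int64(12), np.int64(0)), (np.int64(13), np.int64(0)), (np.int64(14), np.int64(0)), (np.int64(15), np.int64(0)), (np.int64(16), np.int64(0)), (np.int64(17), np.int64(0)), (np.int64(18), np.int64(0)), (np.int64(19), np.int64(0)), (np.int64(20), np.int64(0)), 
[... 670 characters left out ...]
29234))
side 0.54 [[0.554, -0.007, 0.18], [0.555, -0.009, 0.178]]
side 0.57 [[0.584, 0.035, 0.117], [0.585, 0.034, 0.107]]
side 0.6 [[0.611, 0.196, 0.061], [0.614, 0.069, 0.139]]
side 0.63 [[0.621, 0.191, 0.06], [0.625, 0.186, 0.06]]
side 0.66 [[0.672, 0.121, 0.274], [0.672, 0.119, 0.27]]
side 0.69 [[0.684, 0.132, 0.282], [0.689, 0.132, 0.284]]
side 0.72 [[0.715, 0.135, 0.164], [0.715, 0.135, 0.172]]
side 0.75 [[0.738, 0.131, 0.29], [0.763, 0.13, 0.291]]
side 0.78 [[0.777, 0.131, 0.27], [0.769, 0.13, 0.293]]
side 0.81 [[0.819, 0.151, 0.1], [0.807, 0.15, 0.092]]
0 []
(np.float64(232.75856074456078), np.float64(191.18848477572203))
(np.float64(282.7323735432849), np.float64(185.6367715587448))
```

Hood clearance is fine: its edge is at y≤0.135 and the gripper body stays inside y>0.148. Plan: closed fingers, tool x parallel to the plate's x, follow the arc about the peg. Next is a planner helper.

```bash
cat >> h.py <<'E'
from scipy.spatial.transform import Rotation as Ro
PEG=np.array([.5527,.3258])
def down(yaw):
    a=np.radians(yaw); x=[np.cos(a),np.sin(a),0]; z=[0,0,-1]; return Ro.from_matrix(np.column_stack([x,np.cross(z,x),z]))
def inc(p,yaw):
    s=r.read_state(); R=Ro.from_quat(s['eef_rot'])
    return np.round(R.inv().apply(np.array(p)-s['ee_pos'])*1000,1).tolist(), np.round((R.inv()*down(yaw)).as_rotvec(degrees=True),1).tolist()
def push(pyaw,gap,y=.056,off=.015):
    "TCP xy for plate yaw (deg): tool face gap metres off x=56 edge"
    a=np.radians(pyaw); lx=.056+off+gap
    return PEG+[lx*np.cos(a)-y*np.sin(a),lx*np.sin(a)+y*np.cos(a)]
E
python3 - <<'E'
from h import *
p=push(-142.5,.014); print(p); s=r.read_state()
P0=s['ee_pos']
for k in(.25,.5,.75,1): print(inc([*(P0[:2]+(p-P0[:2])*k),.23],71.1+(37.5-71.1)*k))
E
```

```text
[0.51935561 0.22962749]
([-59.7, 104.2, -0.1], [0.0, 0.1, 8.3])
([-119.4, 208.3, -0.0], [0.0, 0.1, 16.7])
([-179.1, 312.5, 0.1], [0.0, 0.1, 25.1])
([-238.8, 416.6, 0.2], [0.0, 0.1, 33.5])
```

>>> apply_moves([
  {"grip":255,"xyz":[-28,48,0],"rotation":[0,0,4]},
  {"grip":255,"xyz":[-56,96,0],"rotation":[0,0,8]},
  {"grip":255,"xyz":[-84,146,0],"rotation":[0,0,12]},
  {"grip":255,"xyz":[-112,195,0],"rotation":[0,0,16]},
  {"grip":255,"xyz":[-140,243,0],"rotation":[0,0,20]},
], squeeze=10)

```text
time: 0.72
ee_pos: [0.3882, 0.3777, 0.2298]
eef_rot: [0.903, 0.43, -0.001, 0.001]
ft_force: [0.7, 0.6, -0.3]
width: 0.0446
```

Run:
```python
from h import *
p=push(-142.5,.014); P0=r.read_state()['ee_pos']; print(P0,inc([*p,.2],37.5))
```

```text
[0.38819469 0.37774009 0.22983392] ([-32.2, 195.2, 30.0], [0.0, 0.1, 13.4])
```

>>> apply_moves([
  {"grip":255,"xyz":[-8,50,0],"rotation":[0,0,4]},
  {"grip":255,"xyz":[-16,100,0],"rotation":[0,0,8]},
  {"grip":255,"xyz":[-24,150,5],"rotation":[0,0,11]},
  {"grip":255,"xyz":[-32,195,15],"rotation":[0,0,13.4]},
  {"grip":255,"xyz":[-32,195,30],"rotation":[0,0,13.4]},
])

```text
time: 1.35
ee_pos: [0.5216, 0.226, 0.1996]
eef_rot: [0.948, 0.318, -0.0, 0.001]
ft_force: [-0.5, 0.7, -0.2]
width: 0.0015
```

Run:
```python
from h import *
p=push(-142.5,.014); P0=r.read_state(); print(P0['ee_pos'],P0['joint_positions'],P0['width'],inc([*p,.112],37.5))
c=cam('side','s1.png'); cv2.imwrite('pics/s1z.png',cv2.resize(c['img'][130:290,130:350],None,fx=3.5,fy=3.5))
c=cam('top','t1.png'); cv2.imwrite('pics/t1z.png',cv2.resize(c['img'][130:290,130:350],None,fx=3.5,fy=3.5))
```

```text
[0.52160036 0.22595744 0.19960576] [-0.74711324  0.22657128  0.2982739   1.67303953 -0.06670155  1.25305123
  0.21271771] 0.0015028099159466112 ([0.5, -4.5, 87.6], [0.1, 0.1, -0.4])
```

View pics/s1z.png

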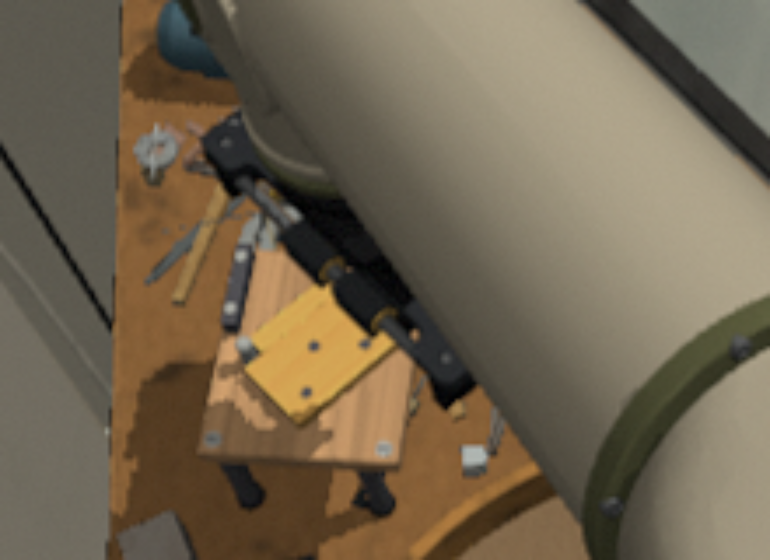

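View pics/t1z.png

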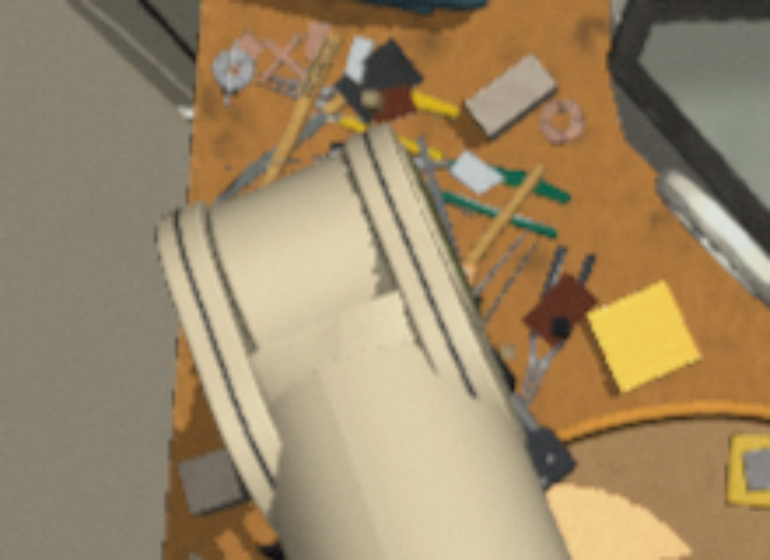

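The side view shows the fingers closed just off the far edge, with the plate and peg still visible around (310,350). The top view is blocked by the arm. I'll descend with a sideways correction.

>>> apply_moves([
  {"grip":255,"xyz":[-1,-4,25],"rotation":[0,0,0]},
  {"grip":255,"xyz":[-1,-4,50],"rotation":[0,0,0]},
  {"grip":255,"xyz":[-1,-4,70],"rotation":[0,0,0]},
  {"grip":255,"xyz":[-1,-4,82],"rotation":[0,0,0]},
  {"grip":255,"xyz":[-1,-4,87],"rotation":[0,0,0]},
])

```text
time: 2.08
ee_pos: [0.5141, 0.2327, 0.1107]
eef_rot: [0.947, 0.322, -0.002, 0.001]
ft_force: [0.2, -1.3, 1.0]
width: 0.0007
```

Run:
```python
from h import *
P0=r.read_state(); print(P0['ee_pos'],P0['ft_force'])
for a,g in((-142.5,.008),(-142.5,.003),(-142.5,0),(-140,0),(-137.5,0),(-134,0),(-130,0)): print(inc([*push(a,g),.112],a+180))
c=cam('side','s2.png'); cv2.imwrite('pics/s2z.png',cv2.resize(c['img'][170:270,170:270],None,fx=6,fy=6,interpolation=cv2.INTER_CUBIC))
```

```text
[0.51413505 0.23272206 0.11067008] [ 0.18417883 -1.29949535  0.99021754]
([8.2, 5.6, -1.4], [-0.0, 0.3, 0.1])
([13.2, 5.7, -1.4], [-0.0, 0.3, 0.1])
([16.2, 5.7, -1.4], [-0.0, 0.3, 0.1])
([18.7, 8.7, -1.4], [-0.0, 0.3, -2.4])
([21.4, 11.6, -1.4], [-0.0, 0.3, -4.9])
([25.3, 15.5, -1.5], [-0.0, 0.3, -8.4])
([30.0, 19.7, -1.5], [-0.0, 0.3, -12.4])
```

View pics/s2z.png

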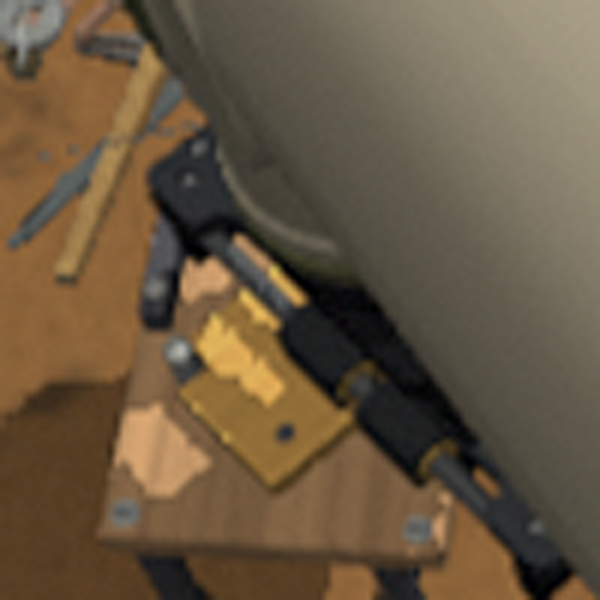

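The side view shows the gripper down behind the plate, whose lower corner is unchanged at (275,490) zoomed. No contact force so far, so I'll start pushing.

>>> apply_moves([
  {"grip":255,"xyz":[5,5,-1.5],"rotation":[0,0,0]},
  {"grip":255,"xyz":[11,6,-1.5],"rotation":[0,0,0]},
  {"grip":255,"xyz":[16,6,-1.5],"rotation":[0,0,0]},
  {"grip":255,"xyz":[18.7,8.7,-1.5],"rotation":[0,0,-2.4]},
  {"grip":255,"xyz":[21.4,11.6,-1.5],"rotation":[0,0,-4.9]},
])

```text
time: 2.75
ee_pos: [0.5386, 0.2367, 0.112]
eef_rot: [0.932, 0.363, -0.002, 0.001]
ft_force: [0.0, -1.0, -0.2]
width: 0.0008
```

Run:
```python
from h import *
P0=r.read_state(); print(P0['ee_pos'],P0['ft_force'],push(-137.5,0))
for a in(-135,-132,-129,-126,-123): print(inc([*push(a,0),.112],a+180))
c=cam('side','s3.png'); cv2.imwrite('pics/s3z.png',cv2.resize(c['img'][170:270,170:270],None,fx=6,fy=6,interpolation=cv2.INTER_CUBIC))
```

```text
[0.53862445 0.236662   0.11195651] [ 0.04239508 -1.00027634 -0.2345741 ] [0.53818636 0.23654556]
([2.1, 2.8, -0.1], [-0.0, 0.3, -2.4])
([5.3, 6.3, -0.1], [-0.0, 0.3, -5.4])
([8.6, 9.7, -0.1], [-0.1, 0.3, -8.4])
([12.2, 12.8, -0.1], [-0.1, 0.3, -11.4])
([15.9, 15.8, -0.1], [-0.1, 0.3, -14.4])
```

View pics/s3z.png

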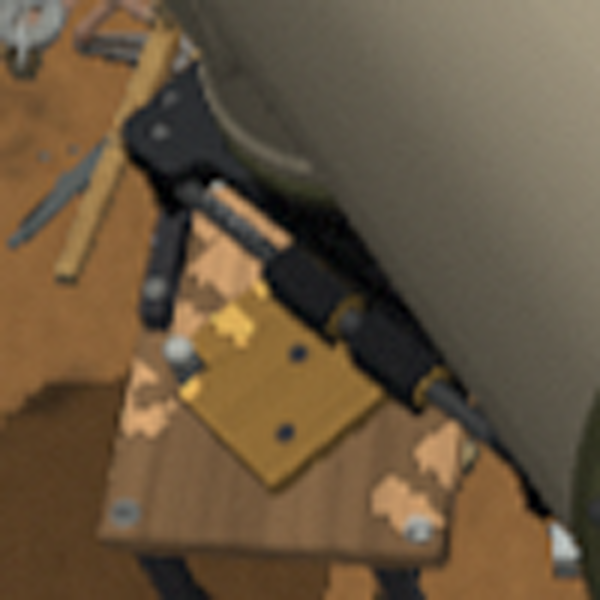

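The plate's lower corner is still at (275,490), and there's no contact force, so the fingertips must be thinner than I assumed. I'll keep following the arc until they touch.

>>> apply_moves([
  {"grip":255,"xyz":[2.1,2.8,0],"rotation":[0,0,-2.4]},
  {"grip":255,"xyz":[5.3,6.3,0],"rotation":[0,0,-5.4]},
  {"grip":255,"xyz":[8.6,9.7,0],"rotation":[0,0,-8.4]},
  {"grip":255,"xyz":[12.2,12.8,0],"rotation":[0,0,-11.4]},
])

```text
time: 3.3
ee_pos: [0.5566, 0.2352, 0.1119]
eef_rot: [0.891, 0.455, -0.003, 0.0]
ft_force: [-1.5, -1.2, 1.1]
width: 0.0008
```

Run:
```python
from h import *
P0=r.read_state(); print(P0['ee_pos'],P0['ft_force'],push(-126,0))
for a in(-123,-120,-117,-114,-111): print(inc([*push(a,0),.112],a+180))
c=cam('side','s4.png'); cv2.imwrite('pics/s4z.png',cv2.resize(c['img'][170:270,170:270],None,fx=6,fy=6,interpolation=cv2.INTER_CUBIC))
```

```text
[0.55664167 0.23520754 0.11186667] [-1.48706311 -1.18180904  1.0646129 ] [0.5562722  0.23544382]
([3.0, 3.2, -0.2], [-0.1, 0.3, -2.9])
([6.2, 6.7, -0.2], [-0.1, 0.3, -5.9])
([9.6, 10.0, -0.2], [-0.1, 0.3, -8.9])
([13.1, 13.1, -0.2], [-0.1, 0.3, -11.9])
([16.9, 16.1, -0.3], [-0.1, 0.3, -14.9])
```

View pics/s4z.png

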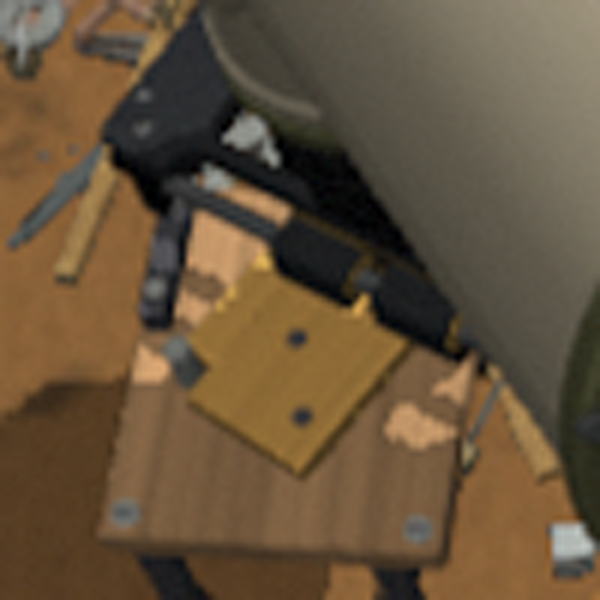

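The plate is turning: its lower corner has moved from (275,490) to (300,475), with the notch still on the peg at (183,360). I'll measure the yaw and continue.

Run:
```python
from h import *
c=pickle.load(open('side0.pkl','rb'))
def Z(X,Y): return ray(c,170+(X+.5)/6-.5,170+(Y+.5)/6-.5,.11)[:2]
for C,B in(((300,476),(410,345)),((275,490),None)):
    q=Z(*C)-PEG; print('corner dist(56.6)',np.linalg.norm(q),'yaw',np.degrees(np.arctan2(q[1],q[0]))+8.13)
    if B: e=Z(*B)-Z(*C); print('edge yaw',np.degrees(np.arctan2(e[1],e[0]))-90)
```

```text
corner dist(56.6) 0.05951288071646069 yaw -134.38261856981643
edge yaw -131.39067578941223
corner dist(56.6) 0.058295474049911845 yaw -143.3734130107596
```

>>> apply_moves([
  {"grip":255,"xyz":[3,3.2,0],"rotation":[0,0,-3]},
  {"grip":255,"xyz":[6.2,6.7,0],"rotation":[0,0,-6]},
  {"grip":255,"xyz":[9.6,10,0],"rotation":[0,0,-9]},
  {"grip":255,"xyz":[13.1,13.1,0],"rotation":[0,0,-12]},
])

```text
time: 3.85
ee_pos: [0.5756, 0.2374, 0.1118]
eef_rot: [0.838, 0.546, -0.003, 0.001]
ft_force: [-1.9, -2.1, 1.7]
width: 0.0006
```

Run:
```python
from h import *
P0=r.read_state(); print(P0['ee_pos'],P0['ft_force'],push(-114,0))
for o in(.015,.009):
  for a in(-111,-108,-105,-103,-101): print(o,a,inc([*push(a,0,off=o),.112],a+180))
c=cam('side','s5.png'); cv2.imwrite('pics/s5z.png',cv2.resize(c['img'][170:270,170:270],None,fx=6,fy=6,interpolation=cv2.INTER_CUBIC))
```

```text
[0.57557734 0.23742733 0.11176721] [-1.89032368 -2.07619781  1.69794612] [0.57498024 0.23816102]
0.015 -111 ([3.4, 2.8, -0.3], [-0.1, 0.3, -2.8])
0.015 -108 ([6.6, 6.3, -0.3], [-0.1, 0.3, -5.8])
0.015 -105 ([10.0, 9.6, -0.3], [-0.2, 0.3, -8.8])
0.015 -103 ([12.4, 11.7, -0.3], [-0.2, 0.3, -10.8])
0.015 -101 ([14.8, 13.7, -0.3], [-0.2, 0.3, -12.8])
0.009 -111 ([9.4, 2.5, -0.3], [-0.1, 0.3, -2.8])
0.009 -108 ([12.6, 5.7, -0.3], [-0.1, 0.3, -5.8])
0.009 -105 ([16.0, 8.7, -0.3], [-0.2, 0.3, -8.8])
0.009 -103 ([18.3, 10.6, -0.4], [-0.2, 0.3, -10.8])
0.009 -101 ([20.6, 12.4, -0.4], [-0.2, 0.3, -12.8])
```

View pics/s5z.png

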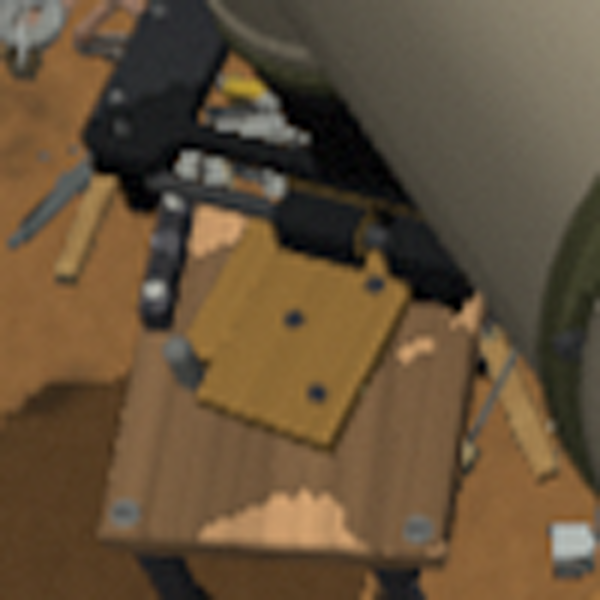

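The turn continues well: corner now at (330,447), edge running to (410,295), and the force is about 3 N. The plate lags the tool by about 6°, so the true finger offset is nearer 9 mm.

>>> apply_moves([
  {"grip":255,"xyz":[4.5,2.8,0],"rotation":[0,0,-3]},
  {"grip":255,"xyz":[9,6,0],"rotation":[0,0,-6]},
  {"grip":255,"xyz":[13,9,0],"rotation":[0,0,-9]},
])

```text
time: 4.28
ee_pos: [0.5901, 0.2444, 0.1118]
eef_rot: [0.792, 0.611, -0.003, 0.001]
ft_force: [0.6, -5.4, 1.9]
width: 0.0002
```

Run:
```python
from h import *
P0=r.read_state(); print(P0['ee_pos'],P0['ft_force'])
for o in(.015,.009,.007):
  for a in(-105,-103,-101): print(o,a,inc([*push(a,0,off=o),.112],a+180))
c=cam('side','s6.png'); cv2.imwrite('pics/s6z.png',cv2.resize(c['img'][170:270,170:270],None,fx=6,fy=6,interpolation=cv2.INTER_CUBIC))
```

```text
[0.5901334  0.2443602  0.11180432] [ 0.6103555  -5.41313625  1.92423477]
0.015 -105 ([-2.0, -1.2, -0.2], [-0.1, 0.4, 0.3])
0.015 -103 ([-0.0, 1.2, -0.2], [-0.1, 0.4, -1.7])
0.015 -101 ([2.0, 3.6, -0.2], [-0.1, 0.4, -3.7])
0.009 -105 ([4.0, -1.2, -0.2], [-0.1, 0.4, 0.3])
0.009 -103 ([6.0, 1.0, -0.2], [-0.1, 0.4, -1.7])
0.009 -101 ([8.0, 3.2, -0.3], [-0.1, 0.4, -3.7])
0.007 -105 ([6.0, -1.2, -0.2], [-0.1, 0.4, 0.3])
0.007 -103 ([8.0, 1.0, -0.3], [-0.1, 0.4, -1.7])
0.007 -101 ([10.0, 3.1, -0.3], [-0.1, 0.4, -3.7])
```

View pics/s6z.png

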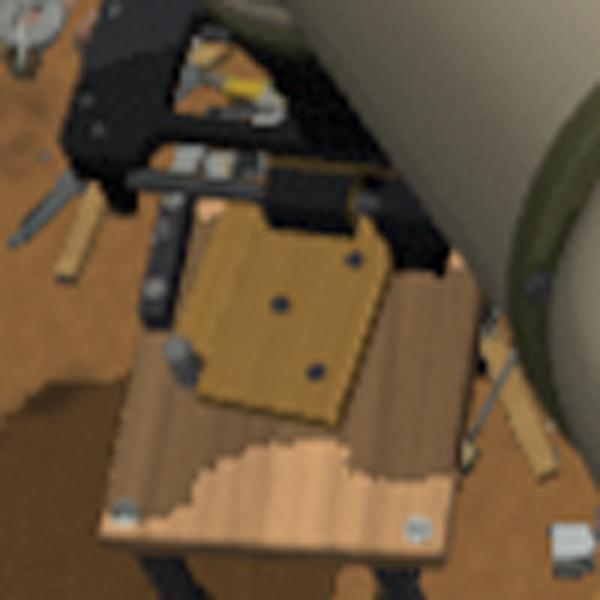

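The plate is nearly flush, with its edge running (337,425) to (390,260) and a narrowing wedge left along the fence. I'll go in small steps now and watch the force.

>>> apply_moves([
  {"grip":255,"xyz":[2.5,0.5,0],"rotation":[0,0,-1]},
  {"grip":255,"xyz":[5,1,0],"rotation":[0,0,-2]},
])

```text
time: 4.58
ee_pos: [0.5936, 0.2476, 0.1119]
eef_rot: [0.781, 0.624, -0.003, 0.002]
ft_force: [4.3, -9.1, 1.3]
width: 0.0002
```

Run:
```python
from h import *
P0=r.read_state(); print(P0['ee_pos'],P0['ft_force'])
c=cam('side','s7.png'); cv2.imwrite('pics/s7z.png',cv2.resize(c['img'][170:270,170:270],None,fx=6,fy=6,interpolation=cv2.INTER_CUBIC))
print(r.read_state()['ft_force'])
```

```text
[0.59355583 0.24756672 0.11189487] [ 4.28853663 -9.06220001  1.34801086]
[ 2.11349069 -6.63585717  1.09597872]
```

View pics/s7z.png

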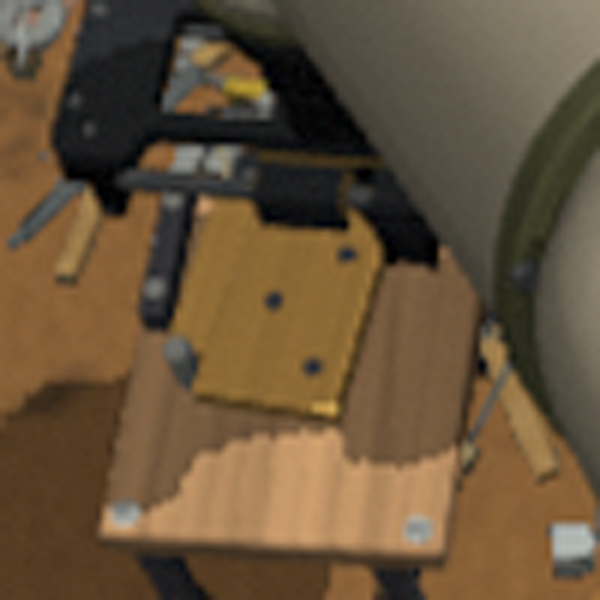

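A thin wedge remains near (200,210). A few more millimetres.

>>> apply_moves([
  {"grip":255,"xyz":[2,0.5,0],"rotation":[0,0,-1]},
  {"grip":255,"xyz":[4,1,0],"rotation":[0,0,-2]},
])

```text
time: 4.88
ee_pos: [0.5965, 0.2492, 0.1119]
eef_rot: [0.771, 0.637, -0.003, 0.004]
ft_force: [5.1, -8.9, -0.3]
width: 0.0006
```

Run:
```python
from h import *
P0=r.read_state(); print(P0['ee_pos'],P0['ft_force'])
c=cam('side','s8.png'); cv2.imwrite('pics/s8z.png',cv2.resize(c['img'][170:270,170:270],None,fx=6,fy=6,interpolation=cv2.INTER_CUBIC))
print(r.read_state()['ft_force'])
```

```text
[0.59654069 0.24923055 0.11191877] [ 5.08782889 -8.93845307 -0.28623032]
[ 2.98818186 -7.08336915  0.11331585]
```

View pics/s8z.png

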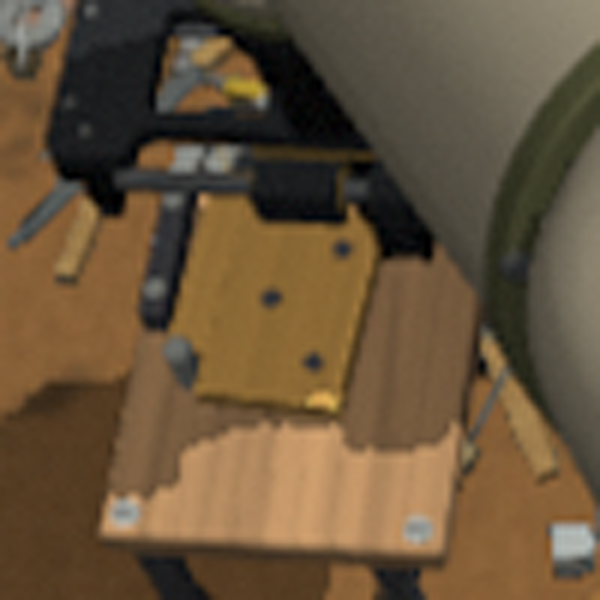

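The gap is smaller, with friction at about 9 N, and I don't see the jump in force that fence contact would give. Keep going.

>>> apply_moves([
  {"grip":255,"xyz":[2,0.5,0],"rotation":[0,0,0]},
  {"grip":255,"xyz":[4,1,0],"rotation":[0,0,0]},
])

```text
time: 5.18
ee_pos: [0.599, 0.2518, 0.1119]
eef_rot: [0.772, 0.636, -0.003, 0.005]
ft_force: [2.8, -5.2, 0.4]
width: 0.0005
```

Run:
```python
from h import *
P0=r.read_state(); print(P0['ee_pos'],P0['ft_force'])
c=cam('side','s9.png'); cv2.imwrite('pics/s9z.png',cv2.resize(c['img'][170:270,170:270],None,fx=6,fy=6,interpolation=cv2.INTER_CUBIC))
print(r.read_state()['ft_force'])
```

```text
[0.59900807 0.2518218  0.1118873 ] [ 2.82240595 -5.17373253  0.3831216 ]
[ 1.62544397 -4.81054094 -0.22227316]
```

View pics/s9z.png

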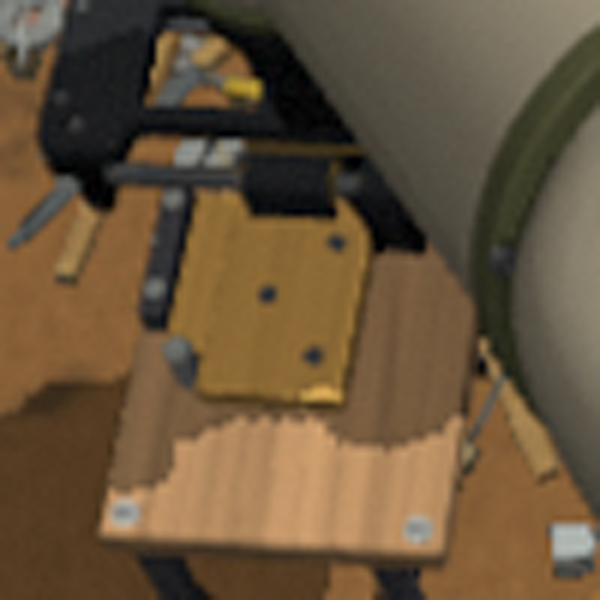

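The plate's edge (343,405) to (372,255) is now nearly parallel to the board edge. One last gentle push to touch the fence.

>>> apply_moves([
  {"grip":255,"xyz":[1.5,0,0],"rotation":[0,0,0]},
  {"grip":255,"xyz":[3,0,0],"rotation":[0,0,0]},
])

```text
time: 5.48
ee_pos: [0.6001, 0.2534, 0.1118]
eef_rot: [0.773, 0.635, -0.004, 0.006]
ft_force: [0.6, -9.9, 2.9]
width: 0.0004
```

Run:
```python
from h import *
P0=r.read_state(); print(P0['ee_pos'],P0['ft_force'])
c=cam('side','s10.png'); cv2.imwrite('pics/s10z.png',cv2.resize(c['img'][170:270,170:270],None,fx=6,fy=6,interpolation=cv2.INTER_CUBIC))
print(r.read_state()['ft_force'])
```

```text
[0.60013202 0.25339524 0.11183509] [ 0.5767123  -9.90296729  2.91021413]
[ 2.15355237 -7.82013954  0.83925213]
```

View pics/s10z.png

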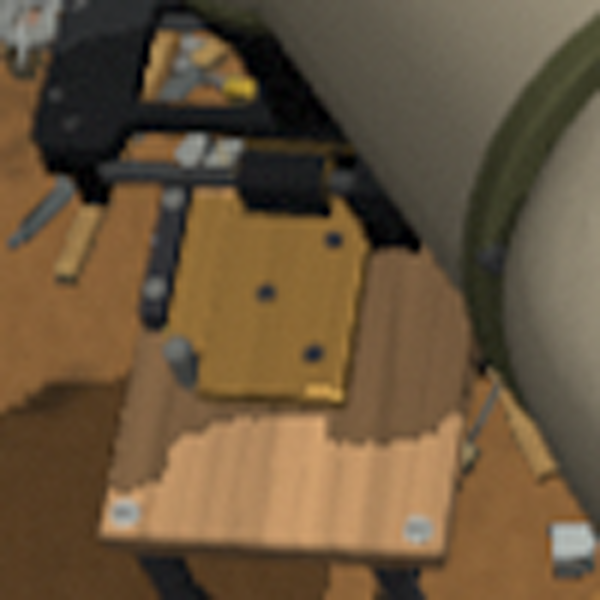

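>>> apply_moves([
  {"grip":255,"xyz":[2,0,0],"rotation":[0,0,0]},
  {"grip":255,"xyz":[3.5,0,0],"rotation":[0,0,0]},
])

```text
time: 5.78
ee_pos: [0.6004, 0.2535, 0.1118]
eef_rot: [0.774, 0.633, -0.006, 0.007]
ft_force: [-5.9, -14.7, 8.8]
width: 0.0003
```

Run:
```python
from h import *
P0=r.read_state(); print(P0['ee_pos'],P0['ft_force'])
p=P0['ee_pos']
for d,z in((.03,.112),(.045,.15),(.045,.25)):
  a=np.radians(-101.3); print(inc([p[0]+d*np.cos(a),p[1]+d*np.sin(a),z],78.7))
```

```text
[0.60035088 0.25345397 0.11176582] [ -5.85971037 -14.66437172   8.83739415]
([-30.0, 0.0, 0.3], [0.1, 1.0, -0.1])
([-45.7, 0.2, -37.4], [0.1, 1.0, -0.1])
([-47.5, 0.4, -137.4], [0.1, 1.0, -0.1])
```

The TCP has stopped and the force has risen to about 18 N, so the plate is against the fence. Backing straight off, then up.

>>> apply_moves([
  {"grip":255,"xyz":[-8,0,0],"rotation":[0,0,0]},
  {"grip":255,"xyz":[-18,0,0],"rotation":[0,0,0]},
  {"grip":255,"xyz":[-25,0,-20],"rotation":[0,0,0]},
  {"grip":255,"xyz":[-25,0,-60],"rotation":[0,0,0]},
  {"grip":255,"xyz":[-25,0,-110],"rotation":[0,0,0]},
])

```text
time: 6.4
ee_pos: [0.5951, 0.2308, 0.2244]
eef_rot: [0.774, 0.633, -0.006, 0.006]
ft_force: [0.2, 0.3, 0.4]
width: 0.0008
```

Run:
```python
from h import *
s=r.read_state();print(s['ee_pos'],s['ft_force'],inc([.4,.40,.24],60))
```

```text
[0.59511357 0.23082956 0.22438805] [0.17356803 0.25926732 0.40205756] ([127.0, -224.7, -18.3], [0.3, 1.0, 18.6])
```

>>> apply_moves([
  {"grip":255,"xyz":[25,-45,-10],"rotation":[0,0,4]},
  {"grip":255,"xyz":[50,-90,-18],"rotation":[0,0,8]},
  {"grip":255,"xyz":[75,-135,-18],"rotation":[0,0,11]},
  {"grip":255,"xyz":[100,-180,-18],"rotation":[0,0,15]},
  {"grip":255,"xyz":[127,-225,-18],"rotation":[0,0,18]},
])

```text
time: 7.02
ee_pos: [0.3984, 0.4011, 0.2416]
eef_rot: [0.864, 0.503, -0.004, 0.007]
ft_force: [-0.0, 0.9, 0.6]
width: -0.0
```

Run:
```python
from h import *
c=cam('side','s11.png'); d=cam('top','t11.png')
a=cv2.resize(c['img'][185:275,170:270],None,fx=6,fy=6,interpolation=cv2.INTER_CUBIC);b=cv2.resize(d['img'][185:275,185:285],None,fx=6,fy=6,interpolation=cv2.INTER_CUBIC)
cv2.imwrite('pics/s11z.png',a);cv2.imwrite('pics/t11z.png',b)
```

```text
(no output)
```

View pics/s11z.png

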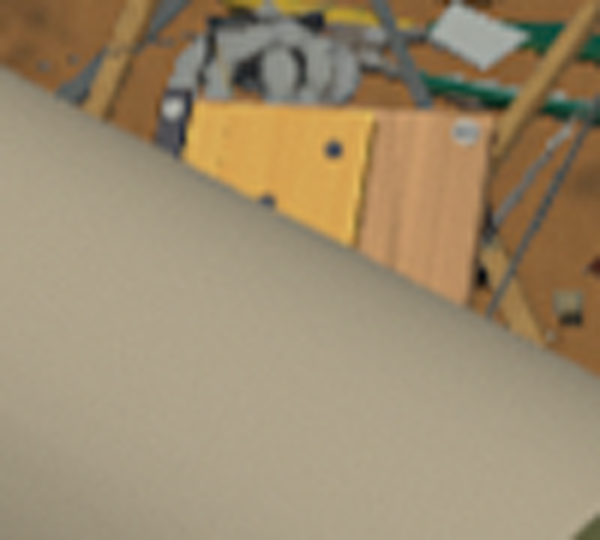

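View pics/t11z.png

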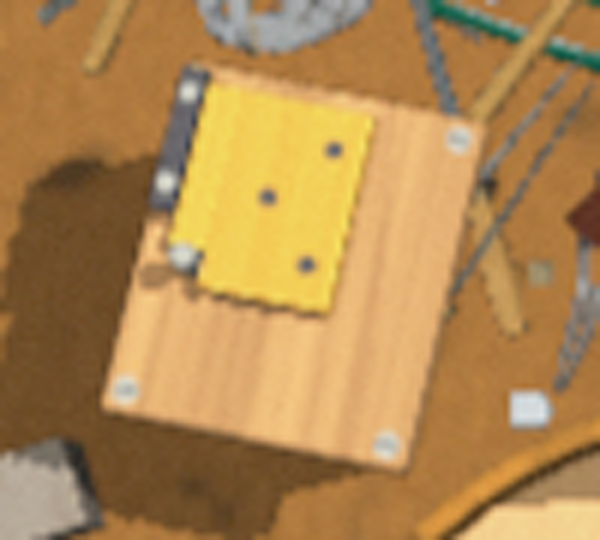

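The top view shows the plate's long edge against the fence, (210,80) to (172,235), with the notch on the peg at (183,255). A quick numeric check, then hand in.

Run:
```python
from h import *
c=pickle.load(open('top0.pkl','rb'))
Z=lambda p:ray(c,185+(p[0]+.5)/6-.5,185+(p[1]+.5)/6-.5,.11)[:2]
A,B,C=map(Z,((210,80),(375,118),(328,313)))
ang=lambda v:np.degrees(np.arctan2(v[1],v[0]))
print(np.linalg.norm(A-B),np.linalg.norm(B-C),ang(B-A),ang(B-C)-90)
t=np.radians((ang(B-A)+ang(B-C)-90)/2);R=np.array([[np.cos(t),-np.sin(t)],[np.sin(t),np.cos(t)]])
print('origin',np.mean([A-R@[-.008,.068],B-R@[.056,.068],C-R@[.056,-.008]],0),'peg',PEG,'yaw',np.degrees(t))
d=cam('top');P=cloud(d);hsv=cv2.cvtColor(d['img'],cv2.COLOR_BGR2HSV);m=cv2.inRange(hsv,(20,130,120),(32,255,255));k,l,s,ce=cv2.connectedComponentsWithStats(m)
for i in range(1,k):
    if s[i,4]>150: print(ce[i],np.median(P[l==i],0))
st=r.read_state(); print(st['time'],st['ft_force'],np.abs(st['joint_vel']).max())
r.close_job()
```

```text
0.06348007455522811 0.07467295221079429 -102.12703436405376 -100.88922964144348
origin [0.55275137 0.32808182] peg [0.5527 0.3258] yaw -101.50813200274862
[229.85667752 216.93919653] [0.57853698 0.29691134 0.10949801]
[313.27184466 225.87216828] [0.57459132 0.11249999 0.009401  ]
[356.79865772 267.27069351] [ 0.47943288 -0.00837019 -0.14304487]
7.175 [-0.03328131 -0.02752523 -0.65038504] 0.060486440280098676
the job is handed in; nothing more can be done
```

The plate is turned flush against the fence with its notch still on the peg, and the job is handed in at about 7.2 s of the 32 s allowed. I pushed the edge near the corner opposite the notch with closed fingers, following an arc about the peg for roughly 41°. I stopped when the fence resisted at about 18 N, then backed off, raised the tool and moved the arm clear.

**Last checks (top camera, just before handing in):**
- **Angle:** plate yaw is -101.5° and the jig's is about -101.3°. The 0.2° difference is smaller than the roughly 1° measurement noise.
- **Notch on peg:** the plate origin is about 2.3 mm from the peg axis, which is within slack plus calibration error.
- **Height:** the plate's top face is at 109.5 mm, against 110 mm expected for lying flat.
- **Offcut:** it moved less than 0.2 mm, which is measurement noise.
- **Robot:** nothing in contact, and wrist force is about 0.6 N. The arm still had a small residual joint speed (0.06 rad/s) when I handed in, well away from everything.

**What disagreed:** the fingers touched later than planned because the fingertips stand about 6–9 mm out from the centre, not the 15 mm I assumed. I corrected for this during the push. The final side view was partly blocked by the arm, so the end pose rests mainly on the top view.

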